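# Thread a sampling probe through two guides and hold it in the beaker

### The arm

A 7-joint arm with a two-finger parallel gripper is mounted at the origin on the work surface. World frame = base frame: x ahead of the robot, y to its left, z up, the work surface at z = 0. Lengths are in m, angles in rad, forces in N, time in s.
With the tool pointing down it reaches from about 0.4 to 0.9 m from the base axis. Payload 5.5 kg.
Tool frame: the origin (TCP) lies on the front face of the gripper's body, between the roots of the fingers; the fingertips stand 66 mm ahead of it and the grasp point (between the pads) lies 47 mm ahead of it; z points along the fingers, x is the direction in which the jaws open and shut, and the axes are right-handed (so a half turn about z gives the same grasp; the last joint's range is limited). The gripper opens to 92 mm and grips with 3 to 60 N. Pads are 19 mm wide; open, the fingers measure 130 mm over their backs; the gripper's body (75 mm by 190 mm) begins 47 mm behind the grasp point.
Start: joints at [-0.926, 0.501, -0.427, 1.55, 0.221, 1.138, -0.21], TCP at [0.242, 0.603, 0.292] pointing down, gripper open.
Joint ranges: [-2.88, 2.88], [-0.31, 2.03], [-1.54, 1.56], [0.2, 2.42], [-1.41, 4.55], [0.19, 2.02], [-2.57, 2.57]. Speed limits (rad/s): [2.57, 2.57, 3.14, 3.14, 3.14, 3.14, 3.14].

### API

Orientations are given as a 3x3 rotation matrix whose columns are the frame's x, y, z axes.
In Python, from workcell import arm gives the robot as it stands.
- The arm moves only by the tool step_arm, never from a script. Its argument "steps" is a list of rows, each an object of numbers: "dx", "dy", "dz": the shift along the tool's x, y, z in mm; "wx", "wy", "wz": the turn, a rotation vector about the tool's x, y, z in rad. In form: [{"dx": .., "dy": .., "dz": .., "wx": .., "wy": .., "wz": ..}, ...]. A call has 1 to 20 rows; each row is the pose to reach, as a shift and turn from the pose commanded when the call began, along the tool's axes at that moment; what a row does not reach only later rows make up. A row lasts 1/10 s, in which the tool goes at most 50 mm and 8.59 degrees, less where a joint would pass 70% of its speed; a pose out of reach is approached as far as the arm can. A call with a gripper value outside its range is refused whole. "hand" is the gripper command: -1 is fully open, 1 is shut, values between are in proportion, set as the call begins (left out, the last holds). The fingers move at their own pace and stop on an object; "newtons" is the grip in N (left out, the last holds). Time passes only in rows, so rows that repeat a pose let the fingers close. It gives the time, the measured TCP pose, the force and the opening at its end, in the units of the state.
- arm.observe(): the state, without advancing time (a new reading comes with each control period).
- arm.snapshot(name): name is "scene" or "top"; returns a dict with "color" (384x512x3 uint8, blue, green, red), "z_map" (384x512 float32, m along the optical axis (not along the pixel's ray), 0 where there is no reading), "camera_matrix" (3x3 intrinsics, pixels), "k1" (the pictures are not rectified: a ray, as slopes to the right and down, at radius r is drawn at 1 + k1 r^2 times it, then the intrinsics apply), "R" (3x3) and "t" (3): a world point X has camera coordinates R X + t. Camera axes: x right, y down, z forward; pixel columns grow to the right and rows downward; lengths in m; the calibration is good to about 2 mm. A picture is of the moment at which its call begins.
- arm.sign_off(): hands the job in, once; it reports no verdict.
The state is a dict: "clock": time; "joint_pos": joint angles; "joint_vel": joint speeds; "effort": joint torques, N m; "eef_pos": TCP position; "tcp_rot": TCP orientation; "wrist_force": force on the tool from outside, world axes, zero at the start; "moment": the same for the moment, N m; "finger_gap": finger opening in m.
Only numpy, scipy, OpenCV 4.12 (cv2) and the standard library are available. Lean on these libraries where they do the work, as an engineer would, in place of code of your own. Each camera call takes 0.05 s, during which the arm holds its last target. There are 200 camera calls.

### The job

Lift the blue-gripped steel sampling probe out of the holder and thread it straight down through the upper orange guide of the stand, then through the lower one, keeping hold of its grip. Finish while still holding it, so that it spans both guides and its tip hangs about half-way down inside the beaker without touching it and the grip stays clear of the upper guide: do not let go. Leave the spare probes, the beaker and the two small vials where they stand.

Things in the scene. Friction and masses are not known exactly. Their poses are not given: they have to be found in the camera images.
- probe_grip (a point): centre of the blue plastic grip (upright cylinder, 18 mm diameter, 40 mm tall) of the loose probe to thread, 60 to 130 g. Below it runs a steel shaft of 10 mm diameter; the whole probe is 160 mm long. The point is on its axis, 140 mm above the tip and 20 mm below the top; z up along the probe. Starts upright in any of the holder's three sockets
- probe_tip (a point): lower end of the same blue-gripped probe, on its axis, 140 mm below the centre of the grip. The last 6 mm taper from 10 mm to 6 mm diameter
- holder: fixed grey block, 56 mm (its x) by 176 mm (its y) by 42 mm tall, origin under its centre on the work surface. Three round sockets, 12 mm diameter, 36 mm deep, open at the top, at its y = -60, 0 and 60 mm; a probe stands in each, tip 6 mm above the work surface. Turned up to 0.5 rad; left or right of the midline
- stand: fixed stand, origin on the work surface below the upright axis of its two guides, z up. White base 8 mm thick, x -46 to 70 mm, y within 50 mm; 14 mm post 143 mm tall at x = 52 mm. Two orange guide blocks on the z axis, 36 by 36 by 12 mm, through bore 13 mm: lower at 68 to 80 mm height, upper at 125 to 137 mm. Turned up to 0.5 rad; left or right of the midline, opposite the holder
- upper_guide (a point): centre of the upper guide's bore at its top face, 137 mm above the work surface
- lower_guide (a point): centre of the lower guide's bore at its top face, 80 mm above the work surface
- beaker_mid (a point): middle (half-way up) of the loose glass beaker that stands on the base plate below the guides, within about 4 mm of their axis: 54 mm diameter, 50 mm tall, walls 3 mm; its inner floor is 12 mm and its rim 58 mm above the work surface
- spare_white_grip (a point): centre of the grip of a spare probe with a white grip, same size as the blue one, standing in the holder; leave it there
- spare_black_grip (a point): centre of the grip of a spare probe with a black grip, same size as the blue one, standing in the holder; leave it there
- vial0: small capped glass vial, 24 mm diameter, 45 mm tall, near the robot's midline; origin under its centre; leave alone
- vial1: second such vial, farther from the robot; leave alone
- probe: the blue-gripped probe as a whole; origin at its tip, z up along it
- beaker: the beaker as a whole; origin under its centre
Not all that is in view belongs to the job. Leave any green look-alike of the stand alone. Of the things shaped like the beaker, the clear glass one is meant.

How it is judged:
By the outcome, as a careful person would: the job done as asked, in the order asked, and still so for the second after the job is handed in, while the arm keeps its last pose, push and grip.
It also fails if it takes over 53 s, if anything falls off the work surface, if the arm or the gripper's body presses on something with over 40 N, if the wrist force passes 120 N, or if a joint passes its speed limit or range.

## Working session

There is one attempt and no reset: what is moved stays moved. The work goes in short steps, Python scripts to look and compute and a tool call to move; the robot and the scene stay as the last step left them, time stands still between calls to the robot, and variables do not carry over. Pictures are saved under pics/ and viewed, about 8 in all and at most 12, crops included, and the job is handed in when it is done.

Besides the shell and the picture viewer there is one more tool, called after "Request:" as name(argument=value, ...), one argument or row to a line, values as JSON. step_arm: Moves the arm, as the interface text tells. Its arguments: {"type":"object","properties":{"steps":{"type":"array"},"hand":{"type":"number"},"newtons":{"type":"number"}},"required":["steps"]}

```bash
mkdir -p pics; ls; cat > h.py <<'E'
import numpy as np, cv2
from workcell import arm
def snap(n,save=None):
    s=arm.snapshot(n)
    np.savez(n+'.npz',**{k:np.asarray(v) for k,v in s.items()})
    if save: cv2.imwrite('pics/'+save,s['color'])
    return s
def load(n): return dict(np.load(n+'.npz'))
def undist(s,px):
    K=s['camera_matrix']; d=np.array([float(s['k1']),0,0,0])
    return cv2.undistortPoints(np.array(px,float).reshape(-1,1,2),K,d).reshape(-1,2)
def world(s,px):
    px=np.array(px,float).reshape(-1,2); q=undist(s,px)
    z=s['z_map'][px[:,1].round().astype(int),px[:,0].round().astype(int)][:,None]
    return (np.c_[q*z,z]-s['t'].reshape(3))@s['R']
def proj(s,X):
    r=cv2.Rodrigues(s['R'])[0]
    return cv2.projectPoints(np.array(X,float).reshape(-1,1,3),r,s['t'].reshape(3),s['camera_matrix'],np.array([float(s['k1']),0,0,0]))[0].reshape(-1,2)
def ray_at_z(s,px,h):
    q=undist(s,px); d=np.c_[q,np.ones(len(q))]@s['R']; c=-s['R'].T@s['t'].reshape(3)
    return c+d*((h-c[2])/d[:,2])[:,None]
def cloud(s):
    v,u=np.mgrid[0:384,0:512]; px=np.c_[u.ravel(),v.ravel()]
    return world(s,px).reshape(384,512,3)
E
python3 - <<'E'
from h import *
a=snap('scene');b=snap('top')
cv2.imwrite('pics/a.png',np.vstack([a['color'],b['color']])[:, :])
print(a['k1'],-a['R'].T@a['t'],-b['R'].T@b['t']); print({k:np.round(v,3) for k,v in arm.observe().items()})
im=np.hstack([cv2.resize(a['color'],(400,300)),cv2.resize(b['color'],(400,300))])
cv2.imwrite('pics/a.png',cv2.resize(np.vstack([a['color'],b['color']]),(400,600)) if 0 else im)
cv2.imwrite('pics/s.png',a['color']);cv2.imwrite('pics/t.png',b['color'])
E
```

```text
pics
-0.039402133214665534 [1.47083277 0.18664448 0.76979333] [ 0.34071713 -0.05565519  1.4203259 ]
{'clock': np.float64(0.1), 'joint_pos': array([-0.926,  0.502, -0.427,  1.551,  0.221,  1.138, -0.21 ]), 'joint_vel': array([ 0.   , -0.003, -0.   , -0.003, -0.   ,  0.   , -0.   ]), 'effort': array([-1.1000e-02, -5.6788e+01, -5.8380e+00, -2.7992e+01, -6.9000e-02,
        2.4000e-02,  0.0000e+00]), 'eef_pos': array([0.242, 0.603, 0.291]), 'tcp_rot': array([[ 0.373,  0.928, -0.001],
       [ 0.928, -0.373, -0.002],
       [-0.002, -0.   , -1.   ]]), 'wrist_force': array([-0.283, -0.68 ,  0.638]), 'moment': array([-0.021,  0.004,  0.015]), 'finger_gap': np.float64(0.092)}
```

View pics/s.png

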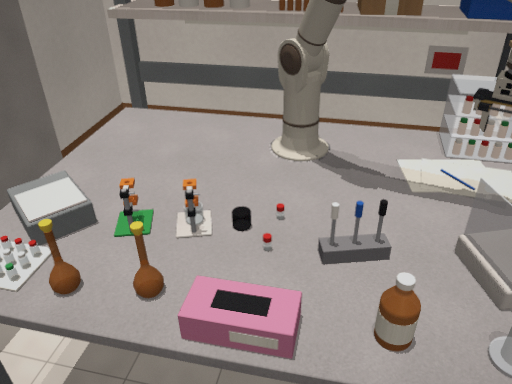

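View pics/t.png

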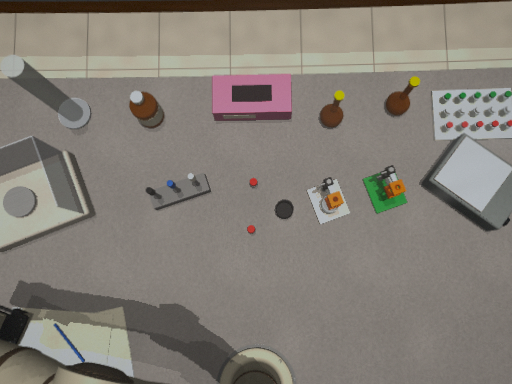

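Two candidate stands appear: white base (scene 194,222; top 333,200), which is the one meant, and green base (scene 134,222; top 385,190), a decoy. There are three grips in the holder: white (scene 335,211), blue (359,209) and black (383,207). The target is blue, at top (170,184). The black cup at scene (241,218) is a decoy beaker. Next I'll take close crops and measure.

```bash
python3 - <<'E'
from h import *
a=load('scene');b=load('top')
A=a['color'];B=b['color']
c1=cv2.resize(A[165:245,165:225],(450,600),interpolation=cv2.INTER_CUBIC)
c2=cv2.resize(A[190:265,310:400],(350,292),interpolation=cv2.INTER_CUBIC)
c3=cv2.resize(B[165:225,145:215],(350,300),interpolation=cv2.INTER_CUBIC)
cv2.imwrite('pics/c.png',np.hstack([c1,np.vstack([c2,c3,np.zeros((8,350,3),np.uint8)])]))
for n,s in (('scene',a),('top',b)):
    W=cloud(s);hsv=cv2.cvtColor(s['color'],cv2.COLOR_BGR2HSV);X,Y,Z=W[...,0],W[...,1],W[...,2]
    reg=(X>.3)&(X<.9)&(abs(Y)<.5)
    bl=(hsv[...,0]>100)&(hsv[...,0]<130)&(hsv[...,1]>120)&reg&(Z>.03)&(Z<.25)
    og=(hsv[...,0]<20)&(hsv[...,1]>150)&(hsv[...,2]>100)&reg&(Z>.06)&(Z<.25)
    for nm,m in (('blue',bl),('orange',og)):
        k,l,st,ce=cv2.connectedComponentsWithStats(m.astype(np.uint8))
        for i in range(1,k):
            if st[i,4]>5: P=W[l==i]; print(n,nm,st[i],ce[i].round(1),np.median(P,0).round(4),P.min(0).round(3),P.max(0).round(3))
    H=reg&(Z>.035)&(Z<.05)
    k,l,st,ce=cv2.connectedComponentsWithStats(H.astype(np.uint8))
    for i in range(1,k):
        if st[i,4]>60: P=W[l==i]; print(n,'h42',st[i],P.mean(0).round(4),np.median(P[:,2]).round(4),cv2.minAreaRect((P[:,:2]*1000).astype(np.float32)))
E
```

```text
scene blue [356 201   7  17  94] [358.9 208.7] [0.5807 0.2228 0.1518] [0.569 0.216 0.128] [0.586 0.23  0.167]
scene orange [120 178  14  11 104] [126.8 182.5] [ 0.562  -0.4044  0.1371] [ 0.537 -0.423  0.128] [ 0.579 -0.382  0.141]
scene orange [183 179  13  11  97] [189.5 183.2] [ 0.5314 -0.2317  0.137 ] [ 0.507 -0.25   0.125] [ 0.549 -0.212  0.14 ]
scene orange [129 196   8   9  58] [132.8 199.3] [ 0.5577 -0.396   0.0802] [ 0.542 -0.414  0.069] [ 0.573 -0.383  0.083]
scene orange [193 196   5  10  39] [195.3 200.6] [ 0.5324 -0.2201  0.0797] [ 0.512 -0.232  0.071] [ 0.57  -0.21   0.104]
scene orange [186 199   2   8  13] [186.4 203.1] [ 0.5447 -0.2417  0.0786] [ 0.529 -0.248  0.07 ] [ 0.548 -0.239  0.081]
scene orange [134 234   6   3   7] [136.7 235. ] [ 0.8114 -0.2442  0.1761] [ 0.808 -0.252  0.171] [ 0.812 -0.238  0.177]
scene orange [ 52 257  18  18 198] [ 59.8 266.7] [ 0.8445 -0.4435  0.07  ] [ 0.821 -0.466  0.06 ] [ 0.858 -0.431  0.103]
scene orange [137 260  19  20 209] [145.4 269.9] [ 0.8115 -0.2402  0.0705] [ 0.793 -0.265  0.06 ] [ 0.828 -0.224  0.105]
scene orange [381 286 
[... 1541 characters left out ...]
] [ 0.503 -0.252  0.074] [ 0.544 -0.208  0.143]
top h42 [387  92  23  21 111] [ 0.8219 -0.4366  0.0428] 0.0432 ((829.6509399414062, -442.2572021484375), (66.15182495117188, 55.76845932006836), 58.29795837402344)
top h42 [320 106  23  19 108] [ 0.7883 -0.2352  0.0425] 0.0431 ((792.5167236328125, -237.8184356689453), (67.6925048828125, 49.80403137207031), 68.40194702148438)
top h42 [214 114  77   4 121] [0.8009 0.0046 0.0424] 0.0423 ((800.9622802734375, 2.1787796020507812), (4.9354376792907715, 233.8004150390625), 0.21115797758102417)
top h42 [150 173  60  36 931] [0.5717 0.2224 0.0425] 0.0426 ((573.79638671875, 225.73948669433594), (57.401268005371094, 175.89907836914062), 18.183500289916992)
```

View pics/c.png

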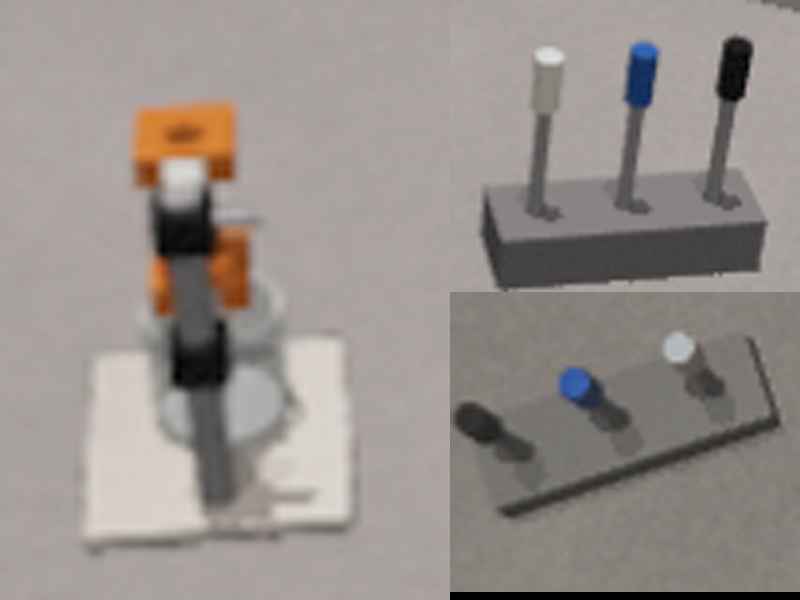

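```bash
cat >> h.py <<'E'
def blue(s):
    h=cv2.cvtColor(s['color'],cv2.COLOR_BGR2HSV)
    m=((h[...,0]>100)&(h[...,0]<130)&(h[...,1]>110)).astype(np.uint8); return m
def soft_orange(s):
    c=s['color'].astype(float); return np.clip((c[...,2]-c[...,0]*1.25-15)/110,0,1)
def hullmask(s,P,S=4):
    m=np.zeros((384*S,512*S),np.uint8)
    q=proj(s,P); q=cv2.convexHull(((q+.5)*S-.5).astype(np.float32))
    cv2.fillConvexPoly(m,np.round(q*16).astype(np.int32),255,shift=4); return m
def box(x0,x1,y0,y1,z0,z1): return np.array([[x,y,z] for x in(x0,x1) for y in(y0,y1) for z in(z0,z1)])
def guides(s,p,S=4):
    x,y,w=p; R=np.array([[np.cos(w),-np.sin(w),0],[np.sin(w),np.cos(w),0],[0,0,1]])
    T=lambda P:P@R.T+[x,y,0]
    m=hullmask(s,T(box(-.018,.018,-.018,.018,.125,.137)),S)|hullmask(s,T(box(-.018,.018,-.018,.018,.068,.080)),S)
    m=m&~hullmask(s,T(box(.045,.059,-.007,.007,0,.143)),S)
    return cv2.resize(m,(512,384),interpolation=cv2.INTER_AREA)/255.
E
python3 - <<'E'
from h import *
from scipy.optimize import minimize
a=load('scene');b=load('top')
for s,w in ((a,(165,170,225,215)),(b,(315,183,350,218))):
    u0,v0,u1,v1=w; O=soft_orange(s)[v0:v1,u0:u1]
    f=lambda p:((guides(s,(p[0]/1000,p[1]/1000,p[2]/100))[v0:v1,u0:u1]-O)**2).sum()
    best=min((minimize(f,(527,-230,w0),method='Nelder-Mead',options=dict(initial_simplex=[(527,-230,w0),(533,-230,w0),(527,-224,w0),(527,-230,w0+15)])) for w0 in(-40,-10,15,40)),key=lambda r:r.fun)
    print('stand',best.x.round(2),best.fun, O.sum())
    m=blue(s);k,l,st,ce=cv2.connectedComponentsWithStats(m)
    i=[i for i in range(1,k) if st[i,4]>10 and np.hypot(*(ce[i]-proj(s,[[.574,.2255,.146]])[0]))<15]
    print('blue',[(st[j],ray_at_z(s,[ce[j]],.146).round(4)) for j in i])
    print(proj(s,[[.574,.2255,.166],[.574,.2255,.146],[.574,.2255,.126]]).round(1))
E
```

```text
stand [ 525.25 -235.08   36.84] 47.17453095360653 146.9090909090909
blue [(array([356, 201,   7,  17,  99], dtype=int32), array([[0.5743, 0.2232, 0.146 ]]))]
[[360.8 202.1]
 [359.9 208.9]
 [359.  215.5]]
stand [ 526.16 -230.72   39.22] 23.97939850494565 184.69772727272726
blue [(array([167, 180,   6,   7,  32], dtype=int32), array([[0.576 , 0.2298, 0.146 ]]))]
[[169.6 182.6]
 [171.1 183.8]
 [172.7 185.1]]
```

Request:
step_arm(
  steps=[
    {"dx": -11, "dy": 22, "wz": 0.04},
    {"dx": -23, "dy": 45, "wz": 0.09},
    {"dx": -34, "dy": 67, "wz": 0.13},
    {"dx": -45, "dy": 90, "wz": 0.17},
    {"dx": -57, "dy": 112, "wz": 0.22},
    {"dx": -68, "dy": 135, "wz": 0.26},
    {"dx": -79, "dy": 157, "wz": 0.3},
    {"dx": -91, "dy": 180, "wz": 0.35},
    {"dx": -102, "dy": 202, "wz": 0.39},
    {"dx": -113, "dy": 224, "wz": 0.44},
    {"dx": -125, "dy": 247, "wz": 0.48},
    {"dx": -136, "dy": 269, "wz": 0.52},
    {"dx": -147, "dy": 292, "wz": 0.57},
    {"dx": -159, "dy": 314, "wz": 0.61},
    {"dx": -170, "dy": 337, "wz": 0.65},
    {"dx": -181, "dy": 359, "wz": 0.7},
    {"dx": -193, "dy": 382, "wz": 0.74},
    {"dx": -204, "dy": 404, "wz": 0.78},
    {"dx": -218, "dy": 432, "wz": 0.83},
    {"dx": -226.5, "dy": 449, "wz": 0.87},
  ],
  hand=-1,
)

```text
$.steps[0]: bad value
```

```bash
cat >> h.py <<'E'
def rel(p,yaw=None):
    o=arm.observe();R=np.array(o['tcp_rot'])
    print('clock',o['clock'],'pos',np.round(o['eef_pos'],4),'yaw',np.arctan2(R[1,0],R[0,0]).round(4),'z',R[:,2].round(4),'F',np.round(o['wrist_force'],1),'gap',o['finger_gap'])
    print('delta mm',(R.T@(np.array(p)-o['eef_pos'])*1000).round(1))
E
python3 -c "
from h import *
rel([.574,.2255,.195])
a=snap('scene');b=snap('top')
cv2.imwrite('pics/d.png',np.hstack([cv2.resize(a['color'][130:270,290:430],(400,400)),cv2.resize(b['color'][120:260,100:240],(400,400))]))
"
```

```text
clock 0.1 pos [0.242  0.6027 0.2913] yaw 1.1891 z [-7.0e-04 -1.6e-03 -1.0e+00] F [-0.3 -0.7  0.6] gap 0.09197379466856011
delta mm [-226.2  448.6   96.6]
```

View pics/d.png

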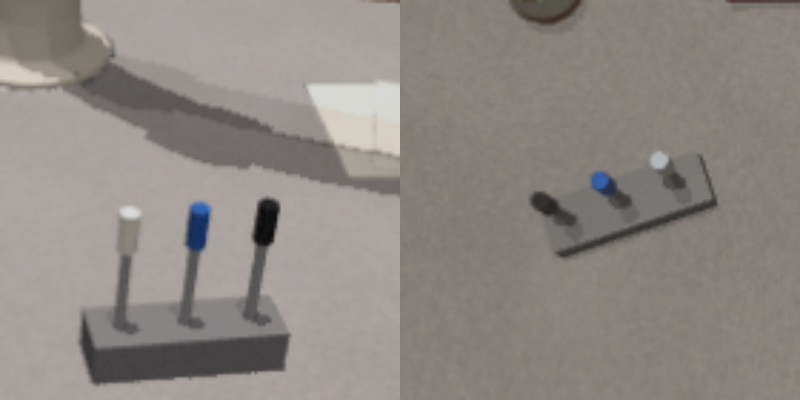

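The move was refused because every row needs all six keys, so the picture only shows the holder undisturbed. Resending.

Request:
step_arm(
  steps=[
    {"dx": -8, "dy": 16, "dz": 0, "wx": 0, "wy": 0, "wz": 0.03},
    {"dx": -25, "dy": 50, "dz": 0, "wx": 0, "wy": 0, "wz": 0.1},
    {"dx": -43, "dy": 85, "dz": 0, "wx": 0, "wy": 0, "wz": 0.17},
    {"dx": -60, "dy": 120, "dz": 0, "wx": 0, "wy": 0, "wz": 0.24},
    {"dx": -78, "dy": 155, "dz": 0, "wx": 0, "wy": 0, "wz": 0.31},
    {"dx": -95, "dy": 190, "dz": 0, "wx": 0, "wy": 0, "wz": 0.38},
    {"dx": -113, "dy": 225, "dz": 0, "wx": 0, "wy": 0, "wz": 0.45},
    {"dx": -131, "dy": 260, "dz": 0, "wx": 0, "wy": 0, "wz": 0.52},
    {"dx": -149, "dy": 295, "dz": 0, "wx": 0, "wy": 0, "wz": 0.59},
    {"dx": -167, "dy": 330, "dz": 0, "wx": 0, "wy": 0, "wz": 0.66},
    {"dx": -185, "dy": 365, "dz": 0, "wx": 0, "wy": 0, "wz": 0.73},
    {"dx": -202, "dy": 400, "dz": 0, "wx": 0, "wy": 0, "wz": 0.8},
    {"dx": -217, "dy": 430, "dz": 0, "wx": 0, "wy": 0, "wz": 0.85},
    {"dx": -226, "dy": 448, "dz": 0, "wx": 0, "wy": 0, "wz": 0.87},
    {"dx": -226, "dy": 448, "dz": 0, "wx": 0, "wy": 0, "wz": 0.87},
    {"dx": -226, "dy": 448, "dz": 0, "wx": 0, "wy": 0, "wz": 0.87},
  ],
  hand=-1,
)

```text
clock: 1.8
eef_pos: [0.5731, 0.2268, 0.292]
tcp_rot: [[0.95, 0.314, -0.001], [0.314, -0.95, 0.001], [-0.001, -0.001, -1.0]]
wrist_force: [0.3, 1.3, -0.2]
finger_gap: 0.0917
```

```bash
python3 -c "
from h import *
rel([.574,.2255,.195])
"
```

```text
clock 1.8 pos [0.5731 0.2268 0.292 ] yaw 0.3191 z [-1.e-03  7.e-04 -1.e+00] F [ 0.3  1.3 -0.2] gap 0.09170916231008333
delta mm [ 0.5  1.6 97. ]
```

Request:
step_arm(
  steps=[
    {"dx": 0, "dy": 0, "dz": 10, "wx": 0, "wy": 0, "wz": 0},
    {"dx": 0, "dy": 1, "dz": 25, "wx": 0, "wy": 0, "wz": 0},
    {"dx": 0, "dy": 1, "dz": 40, "wx": 0, "wy": 0, "wz": 0},
    {"dx": 0.5, "dy": 1.5, "dz": 55, "wx": 0, "wy": 0, "wz": 0},
    {"dx": 0.5, "dy": 1.5, "dz": 70, "wx": 0, "wy": 0, "wz": 0},
    {"dx": 0.5, "dy": 1.5, "dz": 83, "wx": 0, "wy": 0, "wz": 0},
    {"dx": 0.5, "dy": 1.5, "dz": 92, "wx": 0, "wy": 0, "wz": 0},
    {"dx": 0.5, "dy": 1.5, "dz": 97, "wx": 0, "wy": 0, "wz": 0},
    {"dx": 0.5, "dy": 1.5, "dz": 97, "wx": 0, "wy": 0, "wz": 0},
    {"dx": 0.5, "dy": 1.5, "dz": 97, "wx": 0, "wy": 0, "wz": 0},
  ],
)

```text
clock: 2.8
eef_pos: [0.575, 0.2255, 0.1956]
tcp_rot: [[0.95, 0.314, 0.001], [0.314, -0.95, 0.0], [0.001, -0.0, -1.0]]
wrist_force: [0.3, -1.1, 0.5]
finger_gap: 0.0912
```

```bash
python3 -c "
from h import *
rel([.574,.2255,.195])
a=snap('scene');b=snap('top')
cv2.imwrite('pics/e.png',np.hstack([cv2.resize(a['color'][130:270,290:430],(400,400)),cv2.resize(b['color'][120:260,100:240],(400,400))]))
"
```

```text
clock 2.8 pos [0.575  0.2255 0.1956] yaw 0.319 z [ 7.e-04  4.e-04 -1.e+00] F [ 0.3 -1.1  0.5] gap 0.09121589750323718
delta mm [-0.9 -0.4  0.6]
```

View pics/e.png

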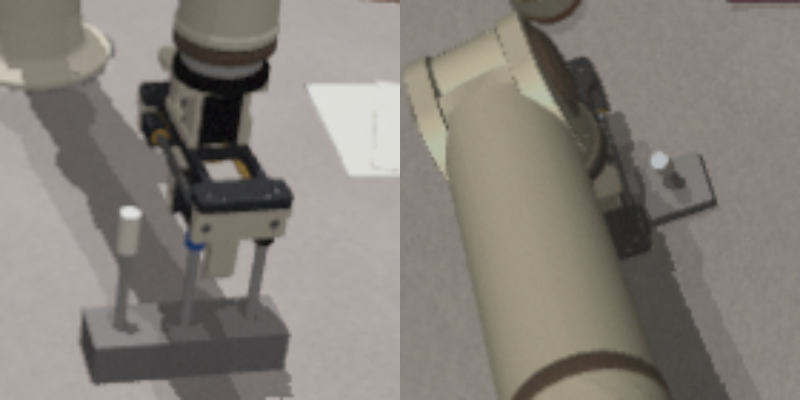

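```bash
python3 -c "
from h import *
s=load('scene');o=arm.observe();R=o['tcp_rot'];p=o['eef_pos']
f=lambda q:((proj(s,[p+R@np.array(q)])[0]-[290,130])*400/140).round(1)
for x in(.046,.055,.065): print(x,f([x,-.0095,.062]),f([x,.0095,.062]))
print('gp',f([0,0,.06]),f([0,0,.067]))
c=s['color'][200:232,350:378]
m=blue(s)[200:232,350:378]; v,u=np.nonzero(m); print([(r+200,u[v==r].min()+350,u[v==r].max()+350) for r in np.unique(v)])
# shaft columns below
for r in (222,226,230,234,238): print(r,s['color'][r,348:372].sum(1))
print([proj(s,[[p[0],p[1],z]])[0].round(1) for z in (.126,.1,.08,.06)])
"
```

```text
0.046 [225.2 269.3] [202.8 271. ]
0.055 [228.6 275.9] [206.  277.6]
0.065 [232.3 283.4] [209.6 285.2]
gp [198.3 235.6] [197.5 242.2]
[(np.int64(214), np.int64(355), np.int64(356)), (np.int64(215), np.int64(355), np.int64(357)), (np.int64(216), np.int64(356), np.int64(360)), (np.int64(217), np.int64(357), np.int64(359))]
222 [279 281 278 279 330 346 347 288 264 268 263 307 328 294 279 336 341 340
 339 338 338 338 338 336]
226 [283 277 284 279 281 277 280 260 261 269 274 333 295 280 300 321 320 320
 321 316 314 312 382 480]
230 [281 280 283 282 278 282 251 257 272 260 289 304 337 345 351 349 347 351
 401 500 521 521 520 520]
234 [281 282 280 287 286 260 254 265 273 269 266 269 261 259 268 263 279 286
 289 269 265 338 345 318]
238 [224 226 221 225 225 240 259 274 265 231 220 221 226 221 219 223 223 224
 261 261 263 266 279 275]
[array([359. , 215.8]), array([357.8, 224.2]), array([357. , 230.5]), array([356.1, 236.7])]
```

Request:
step_arm(
  steps=[
    {"dx": 0, "dy": 2.5, "dz": 0, "wx": 0, "wy": 0, "wz": 0},
    {"dx": 0, "dy": 2.5, "dz": 0, "wx": 0, "wy": 0, "wz": 0},
  ],
)

```text
clock: 3.1
eef_pos: [0.5759, 0.2225, 0.1957]
tcp_rot: [[0.95, 0.313, 0.001], [0.313, -0.95, 0.0], [0.001, 0.0, -1.0]]
wrist_force: [0.4, -0.4, 0.5]
finger_gap: 0.0919
```

Request:
step_arm(
  steps=[
    {"dx": 0, "dy": 0, "dz": 0, "wx": 0, "wy": 0, "wz": 0},
    {"dx": 0, "dy": 0, "dz": 0, "wx": 0, "wy": 0, "wz": 0},
    {"dx": 0, "dy": 0, "dz": 0, "wx": 0, "wy": 0, "wz": 0},
    {"dx": 0, "dy": 0, "dz": 0, "wx": 0, "wy": 0, "wz": 0},
    {"dx": 0, "dy": 0, "dz": 0, "wx": 0, "wy": 0, "wz": 0},
    {"dx": 0, "dy": 0, "dz": 0, "wx": 0, "wy": 0, "wz": 0},
    {"dx": 0, "dy": 0, "dz": 0, "wx": 0, "wy": 0, "wz": 0},
    {"dx": 0, "dy": 0, "dz": 0, "wx": 0, "wy": 0, "wz": 0},
    {"dx": 0, "dy": 0, "dz": 0, "wx": 0, "wy": 0, "wz": 0},
    {"dx": 0, "dy": 0, "dz": 0, "wx": 0, "wy": 0, "wz": 0},
  ],
  hand=1,
  newtons=25,
)

```text
clock: 4.1
eef_pos: [0.5753, 0.2229, 0.1952]
tcp_rot: [[0.95, 0.314, -0.0], [0.314, -0.95, -0.0], [-0.0, -0.0, -1.0]]
wrist_force: [-0.7, -0.6, 0.8]
finger_gap: 0.0174
```

Request:
step_arm(
  steps=[
    {"dx": 0, "dy": 0, "dz": -5, "wx": 0, "wy": 0, "wz": 0},
    {"dx": 0, "dy": 0, "dz": -15, "wx": 0, "wy": 0, "wz": 0},
    {"dx": 0, "dy": 0, "dz": -28, "wx": 0, "wy": 0, "wz": 0},
    {"dx": 0, "dy": 0, "dz": -42, "wx": 0, "wy": 0, "wz": 0},
    {"dx": 0, "dy": 0, "dz": -56, "wx": 0, "wy": 0, "wz": 0},
    {"dx": 0, "dy": 0, "dz": -70, "wx": 0, "wy": 0, "wz": 0},
    {"dx": 0, "dy": 0, "dz": -84, "wx": 0, "wy": 0, "wz": 0},
    {"dx": 0, "dy": 0, "dz": -98, "wx": 0, "wy": 0, "wz": 0},
    {"dx": 0, "dy": 0, "dz": -112, "wx": 0, "wy": 0, "wz": 0},
    {"dx": 0, "dy": 0, "dz": -126, "wx": 0, "wy": 0, "wz": 0},
    {"dx": 0, "dy": 0, "dz": -140, "wx": 0, "wy": 0, "wz": 0},
    {"dx": 0, "dy": 0, "dz": -152, "wx": 0, "wy": 0, "wz": 0},
    {"dx": 0, "dy": 0, "dz": -158, "wx": 0, "wy": 0, "wz": 0},
    {"dx": 0, "dy": 0, "dz": -158, "wx": 0, "wy": 0, "wz": 0},
  ],
)

```text
clock: 5.5
eef_pos: [0.5759, 0.2231, 0.3544]
tcp_rot: [[0.95, 0.314, 0.002], [0.314, -0.95, 0.001], [0.002, -0.0, -1.0]]
wrist_force: [0.9, -0.2, -0.1]
finger_gap: 0.0174
```

```bash
python3 -c "
from h import *
rel([.526,-.232,.353])
a=snap('scene')
cv2.imwrite('pics/f.png',cv2.resize(a['color'][110:270,290:430],(525,600)))
"
```

```text
clock 5.5 pos [0.5759 0.2231 0.3544] yaw 0.319 z [ 1.7e-03  7.0e-04 -1.0e+00] F [ 0.9 -0.2 -0.1] gap 0.017378129713547387
delta mm [-190.1  416.5    1. ]
```

View pics/f.png

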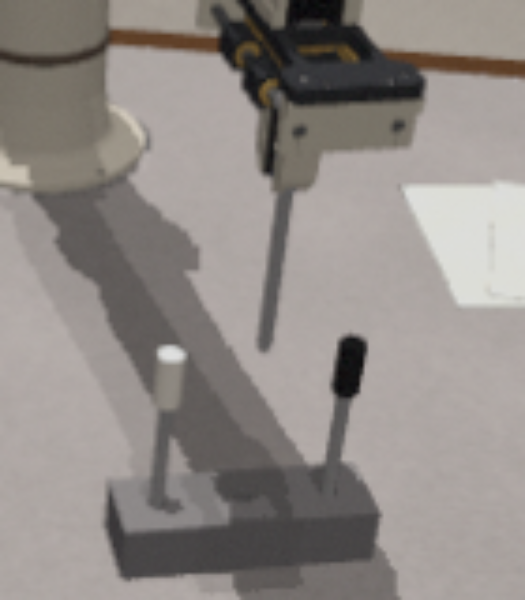

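Request:
step_arm(
  steps=[
    {"dx": 0, "dy": 0, "dz": -8, "wx": 0, "wy": 0, "wz": 0},
    {"dx": -8, "dy": 17, "dz": -10, "wx": 0, "wy": 0, "wz": 0},
    {"dx": -20, "dy": 44, "dz": -10, "wx": 0, "wy": 0, "wz": 0},
    {"dx": -34, "dy": 74, "dz": -10, "wx": 0, "wy": 0, "wz": 0},
    {"dx": -48, "dy": 104, "dz": -10, "wx": 0, "wy": 0, "wz": 0},
    {"dx": -62, "dy": 135, "dz": -10, "wx": 0, "wy": 0, "wz": 0},
    {"dx": -76, "dy": 166, "dz": -10, "wx": 0, "wy": 0, "wz": 0},
    {"dx": -90, "dy": 197, "dz": -10, "wx": 0, "wy": 0, "wz": 0},
    {"dx": -104, "dy": 228, "dz": -10, "wx": 0, "wy": 0, "wz": 0},
    {"dx": -118, "dy": 259, "dz": -10, "wx": 0, "wy": 0, "wz": 0},
    {"dx": -132, "dy": 290, "dz": -10, "wx": 0, "wy": 0, "wz": 0},
    {"dx": -146, "dy": 320, "dz": -10, "wx": 0, "wy": 0, "wz": 0},
    {"dx": -160, "dy": 350, "dz": -10, "wx": 0, "wy": 0, "wz": 0},
    {"dx": -173, "dy": 380, "dz": -8, "wx": 0, "wy": 0, "wz": 0},
    {"dx": -183, "dy": 402, "dz": -4, "wx": 0, "wy": 0, "wz": 0},
    {"dx": -189, "dy": 414, "dz": 0, "wx": 0, "wy": 0, "wz": 0},
    {"dx": -190, "dy": 416.5, "dz": 1, "wx": 0, "wy": 0, "wz": 0},
    {"dx": -190, "dy": 416.5, "dz": 1, "wx": 0, "wy": 0, "wz": 0},
    {"dx": -190, "dy": 416.5, "dz": 1, "wx": 0, "wy": 0, "wz": 0},
  ],
)

```text
clock: 7.45
eef_pos: [0.5261, -0.2304, 0.3522]
tcp_rot: [[0.949, 0.316, 0.0], [0.316, -0.949, 0.001], [0.0, -0.001, -1.0]]
wrist_force: [-0.0, -0.0, 0.2]
finger_gap: 0.0174
```

```bash
python3 -c "
from h import *
rel([.526,-.232,.353])
a=snap('scene');b=snap('top')
cv2.imwrite('pics/g.png',np.hstack([cv2.resize(a['color'][125:245,140:230],(450,600),interpolation=cv2.INTER_CUBIC),cv2.resize(b['color'][150:250,300:358],(348,600),interpolation=cv2.INTER_CUBIC)]))
p=arm.observe()['eef_pos']; print(proj(a,[p-[0,0,h] for h in(.07,.1,.15,.189)]).round(1),proj(b,[p-[0,0,.189]]))
print(proj(a,[[.526,-.232,.137],[.526,-.232,.08]]).round(1))
"
```

```text
clock 7.45 pos [ 0.5261 -0.2304  0.3522] yaw 0.3213 z [ 1.e-04  1.e-03 -1.e+00] F [-0.  -0.   0.2] gap 0.01737139623193272
delta mm [-0.6  1.5 -0.8]
[[184.3 134.1]
 [185.6 144.6]
 [187.6 161.4]
 [189.1 174. ]] [[336.34981662 197.02564028]]
[[189.6 182.2]
 [191.7 199.4]]
```

View pics/g.png

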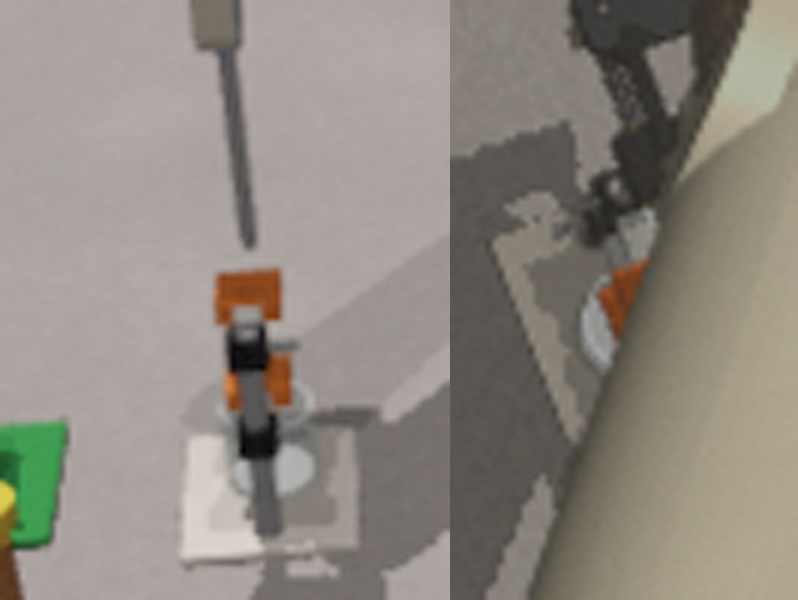

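```bash
python3 - <<'E'
from h import *
from scipy.optimize import minimize
s0=cv2.imread('pics/s.png');a=load('scene');t0=cv2.imread('pics/t.png');b=load('top')
b=dict(b);b['color']=t0; a0=dict(a);a0['color']=s0
def up(s,p):
    x,y,w=p;R=np.array([[np.cos(w),-np.sin(w),0],[np.sin(w),np.cos(w),0],[0,0,1]])
    return cv2.resize(hullmask(s,box(-.018,.018,-.018,.018,.125,.137)@R.T+[x,y,0],8),(512,384),interpolation=cv2.INTER_AREA)/255.
for n,s,(u0,v0,u1,v1) in (('scene',a0,(178,174,202,186)),('top',b,(322,188,348,213))):
    c=s['color'].astype(float);ch=(c[...,2]-c[...,0])/(c.sum(2)+1)
    O=np.clip((ch-.05)/.35,0,1)[v0:v1,u0:u1]
    M=np.ones_like(O)
    f=lambda p:(M*(up(s,(p[0]/1e3,p[1]/1e3,p[2]/100))[v0:v1,u0:u1]-O)**2).sum()
    r=minimize(f,(526,-232,38),method='Nelder-Mead',options=dict(initial_simplex=[(526,-232,38),(531,-232,38),(526,-227,38),(526,-232,25)]))
    print(n,r.x.round(2),round(r.fun,2));
    if n=='scene':
        g=r.x
        print((O*10).round().astype(int)); print((up(s,(g[0]/1e3,g[1]/1e3,g[2]/100))[v0:v1,u0:u1]*10).round().astype(int))
# shaft centre line: dark profile
g=a['color'].sum(2).astype(float)
for r in range(138,176,3):
    row=g[r,176:200]; bg=np.median(np.r_[row[:6],row[-6:]]); w=np.clip(bg-row-25,0,None); print(r,(w@np.arange(176,200)/max(w.sum(),1)).round(2),w.sum().round(), end=' | ')
p=arm.observe()['eef_pos']
print(); print(proj(a,[p-[0,0,h] for h in (.09,.12,.15,.18,.189)]).round(2))
print('col',g[168:180,187:192].astype(int).tolist())
E
```

```text
scene [ 527.55 -233.47   36.82] 1.6
[[ 0  0  0  0  0  0  0  0  0  0  0  0  0  0  0  0  0  0  0  0  0  0  0  0]
 [ 0  0  0  0  0  0  0  0  0  0  0  0  0  0  0  0  0  0  0  0  0  0  0  0]
 [ 0  0  0  0  0  0  0  0  0  0  0  0  0  0  0  0  0  0  0  0  0  0  0  0]
 [ 0  0  0  0  0  0  0  0  0  0  0  0  0  0  0  0  0  0  0  0  0  0  0  0]
 [ 0  0  0  0  0  0  0  0  0  0  0  0  1  2  2  2  2  2  0  0  0  0  0  0]
 [ 0  0  0  0  0  2  4  4  4  4  5  5  6  7  7  7  8  7  2  0  0  0  0  0]
 [ 0  0  0  0  1  5 10 10 10 10 10 10 10 10 10 10 10  9  2  0  0  0  0  0]
 [ 0  0  0  0  1  6 10 10 10 10 10 10 10 10 10 10 10 10  2  0  0  0  0  0]
 [ 0  0  0  0  1  6 10 10 10 10 10 10 10 10 10 10 10 10  2  0  0  0  0  0]
 [ 0  0  0  0  1  7 10 10 10 10 10 10 10 10 10 10 10 10  2  0  0  0  0  0]
 [ 0  0  0  0  1  8 10 10 10 10 10 10 10 10 10 10 10 10  2  0  0  0  0  0]
 [ 0  0  0  0  1  8 10 10 10 10 10 10  9  9  9 10 10 10  2  0  0  0  0  0]]
[[ 0  0  0  0  0  0  0  0  0  0  0  0  0  0  0  0  0  0  0  0  0  0  0  0]
 [ 0  0  0  0  0  0  0  0  0  0  0  0  0  0  0  0  0  0  0  0  0  0  0  0]
 [ 0  0  0  0
[... 735 characters left out ...]
]]
top [ 522.97 -228.39   41.66] 24.47
138 185.13 772.0 | 141 185.56 766.0 | 144 185.97 750.0 | 147 186.2 776.0 | 150 186.63 810.0 | 153 186.96 736.0 | 156 187.31 697.0 | 159 187.69 703.0 | 162 188.07 732.0 | 165 188.38 675.0 | 168 188.74 717.0 | 171 189.11 716.0 | 174 189.43 338.0 | 
[[185.16 141.11]
 [186.38 151.4 ]
 [187.57 161.4 ]
 [188.74 171.13]
 [189.08 174.  ]]
col [[369, 262, 258, 313, 436], [401, 260, 260, 295, 424], [424, 262, 263, 282, 419], [436, 287, 253, 263, 407], [450, 317, 259, 247, 402], [483, 395, 252, 267, 410], [495, 439, 321, 346, 446], [495, 482, 452, 460, 491], [496, 498, 505, 504, 504], [505, 504, 505, 503, 501], [493, 474, 475, 457, 438], [381, 354, 360, 336, 313]]
```

```bash
python3 -c "
from h import *
rel([.5268,-.2335,.334])"
```

```text
clock 7.55 pos [ 0.5262 -0.2305  0.3524] yaw 0.3216 z [ 4.e-04  6.e-04 -1.e+00] F [-1.4 -1.  -1.1] gap 0.017649439070498363
delta mm [-0.4  3.  18.4]
```

Request:
step_arm(
  steps=[
    {"dx": -0.4, "dy": 3, "dz": 4, "wx": 0, "wy": 0, "wz": 0},
    {"dx": -0.4, "dy": 3, "dz": 10, "wx": 0, "wy": 0, "wz": 0},
    {"dx": -0.4, "dy": 3, "dz": 15, "wx": 0, "wy": 0, "wz": 0},
    {"dx": -0.4, "dy": 3, "dz": 18, "wx": 0, "wy": 0, "wz": 0},
    {"dx": -0.4, "dy": 3, "dz": 18, "wx": 0, "wy": 0, "wz": 0},
    {"dx": -0.4, "dy": 3, "dz": 18, "wx": 0, "wy": 0, "wz": 0},
  ],
)

```text
clock: 8.15
eef_pos: [0.5262, -0.2351, 0.3341]
tcp_rot: [[0.95, 0.314, -0.0], [0.314, -0.95, 0.0], [-0.0, -0.0, -1.0]]
wrist_force: [0.1, 0.1, -0.5]
finger_gap: 0.0174
```

```bash
python3 - <<'E'
from h import *
rel([.5268,-.2335,.334])
a=snap('scene')
cv2.imwrite('pics/i.png',cv2.resize(a['color'][160:200,170:215],(675,600),interpolation=cv2.INTER_CUBIC))
g=a['color'].sum(2).astype(float)
for r in range(150,180,3):
    row=g[r,176:200]; bg=np.median(np.r_[row[:6],row[-6:]]); w=np.clip(bg-row-25,0,None); print(r,(w@np.arange(176,200)/max(w.sum(),1)).round(2), end=' | ')
p=arm.observe()['eef_pos']
print(proj(a,[p-[0,0,h] for h in (.09,.12,.15,.189)]).round(2))
print(proj(a,[[.527,-.233,.137],[.527,-.223,.137],[.537,-.233,.137]]).round(2))
E
```

```text
clock 8.15 pos [ 0.5262 -0.2351  0.3341] yaw 0.319 z [-2.e-04  1.e-04 -1.e+00] F [ 0.1  0.1 -0.5] gap 0.017446871450659714
delta mm [ 1.1 -1.3  0.1]
150 184.91 | 153 185.2 | 156 185.59 | 159 186.06 | 162 186.32 | 165 186.7 | 168 187.06 | 171 187.45 | 174 187.83 | 177 188.13 | [[184.21 147.21]
 [185.44 157.32]
 [186.64 167.15]
 [188.15 179.54]]
[[189.11 182.33]
 [192.56 182.71]
 [187.82 184.25]]
```

View pics/i.png

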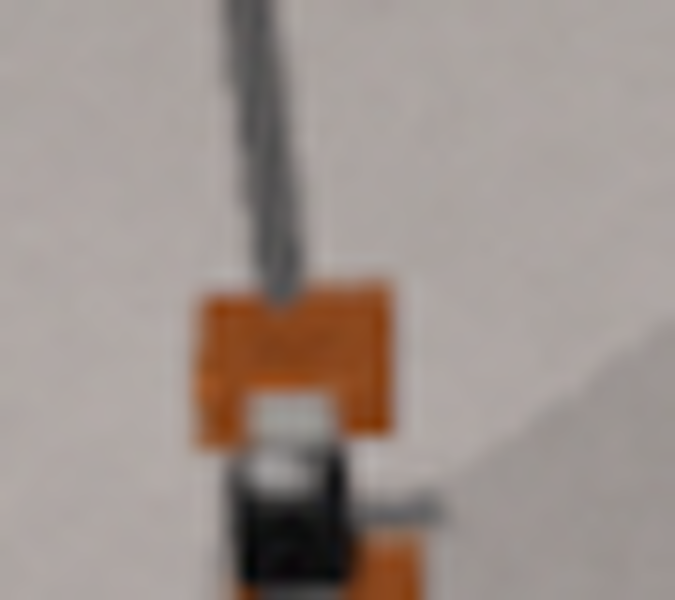

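Request:
step_arm(
  steps=[
    {"dx": 0.3, "dy": -0.8, "dz": 2, "wx": 0, "wy": 0, "wz": 0},
    {"dx": 0.3, "dy": -0.8, "dz": 4, "wx": 0, "wy": 0, "wz": 0},
    {"dx": 0.3, "dy": -0.8, "dz": 6, "wx": 0, "wy": 0, "wz": 0},
    {"dx": 0.3, "dy": -0.8, "dz": 8, "wx": 0, "wy": 0, "wz": 0},
    {"dx": 0.3, "dy": -0.8, "dz": 10, "wx": 0, "wy": 0, "wz": 0},
    {"dx": 0.3, "dy": -0.8, "dz": 12, "wx": 0, "wy": 0, "wz": 0},
    {"dx": 0.3, "dy": -0.8, "dz": 12, "wx": 0, "wy": 0, "wz": 0},
  ],
)

```text
clock: 8.9
eef_pos: [0.5261, -0.2342, 0.3218]
tcp_rot: [[0.95, 0.314, -0.001], [0.314, -0.95, 0.0], [-0.001, -0.0, -1.0]]
wrist_force: [0.8, -0.2, -1.6]
finger_gap: 0.0175
```

```bash
cat >l.py <<'E'
from h import *
rel([.5268,-.2335,.224])
a=snap('scene')
g=a['color'].sum(2).astype(float)
for r in range(150,180,3):
    row=g[r,176:200]; bg=np.median(np.r_[row[:6],row[-6:]]); w=np.clip(bg-row-25,0,None); print(r,(w@np.arange(176,200)/max(w.sum(),1)).round(2), end=' | ')
F=[];P=[]
for i in range(4): arm.snapshot('scene');o=arm.observe();F.append(o['wrist_force']);P.append(o['eef_pos'])
print('\nF',np.mean(F,0).round(2),np.std(F,0).round(2),'P',np.mean(P,0).round(4))
E
python3 l.py
```

```text
clock 8.9 pos [ 0.5261 -0.2342  0.3218] yaw 0.319 z [-6.e-04  2.e-04 -1.e+00] F [ 0.8 -0.2 -1.6] gap 0.017476001429599125
delta mm [ 1.  -0.4 97.8]
150 185.14 | 153 185.62 | 156 186.02 | 159 186.32 | 162 186.67 | 165 187.08 | 168 187.45 | 171 187.74 | 174 188.1 | 177 188.51 | 
F [ 0.11  0.01 -0.89] [0.52 0.07 0.03] P [ 0.5263 -0.2343  0.3222]
```

Request:
step_arm(
  steps=[
    {"dx": 0, "dy": 0, "dz": 3, "wx": 0, "wy": 0, "wz": 0},
    {"dx": 0, "dy": 0, "dz": 6, "wx": 0, "wy": 0, "wz": 0},
    {"dx": 0, "dy": 0, "dz": 9, "wx": 0, "wy": 0, "wz": 0},
    {"dx": 0, "dy": 0, "dz": 12, "wx": 0, "wy": 0, "wz": 0},
    {"dx": 0, "dy": 0, "dz": 15, "wx": 0, "wy": 0, "wz": 0},
    {"dx": 0, "dy": 0, "dz": 15, "wx": 0, "wy": 0, "wz": 0},
  ],
)

```text
clock: 9.75
eef_pos: [0.5259, -0.2341, 0.3065]
tcp_rot: [[0.95, 0.314, -0.001], [0.314, -0.95, 0.0], [-0.001, -0.001, -1.0]]
wrist_force: [-0.2, 0.5, -0.7]
finger_gap: 0.0176
```

```bash
python3 l.py
```

```text
clock 9.75 pos [ 0.5259 -0.2341  0.3065] yaw 0.3191 z [-1.1e-03  4.0e-04 -1.0e+00] F [-0.2  0.5 -0.7] gap 0.017624328095576715
delta mm [ 1.1 -0.3 82.5]
150 183.85 | 153 185.61 | 156 186.07 | 159 186.3 | 162 186.67 | 165 187.13 | 168 187.44 | 171 187.83 | 174 188.17 | 177 188.47 | 
F [-0.04 -0.13 -0.58] [0.35 0.27 0.35] P [ 0.5263 -0.2343  0.3073]
```

Request:
step_arm(
  steps=[
    {"dx": 0, "dy": 0, "dz": 4, "wx": 0, "wy": 0, "wz": 0},
    {"dx": 0, "dy": 0, "dz": 9, "wx": 0, "wy": 0, "wz": 0},
    {"dx": 0, "dy": 0, "dz": 14, "wx": 0, "wy": 0, "wz": 0},
    {"dx": 0, "dy": 0, "dz": 19, "wx": 0, "wy": 0, "wz": 0},
    {"dx": 0, "dy": 0, "dz": 24, "wx": 0, "wy": 0, "wz": 0},
    {"dx": 0, "dy": 0, "dz": 29, "wx": 0, "wy": 0, "wz": 0},
    {"dx": 0, "dy": 0, "dz": 33, "wx": 0, "wy": 0, "wz": 0},
    {"dx": 0, "dy": 0, "dz": 36, "wx": 0, "wy": 0, "wz": 0},
    {"dx": 0, "dy": 0, "dz": 38, "wx": 0, "wy": 0, "wz": 0},
    {"dx": 0, "dy": 0, "dz": 40, "wx": 0, "wy": 0, "wz": 0},
    {"dx": 0, "dy": 0, "dz": 42, "wx": 0, "wy": 0, "wz": 0},
    {"dx": 0, "dy": 0, "dz": 42, "wx": 0, "wy": 0, "wz": 0},
  ],
)

```text
clock: 11.2
eef_pos: [0.5262, -0.2342, 0.265]
tcp_rot: [[0.95, 0.314, -0.0], [0.314, -0.95, 0.0], [-0.0, -0.0, -1.0]]
wrist_force: [0.9, -0.5, -0.1]
finger_gap: 0.0176
```

```bash
python3 l.py; python3 -c "
from h import *
a=load('scene');cv2.imwrite('pics/j.png',cv2.resize(a['color'][145:235,165:225],(400,600),interpolation=cv2.INTER_CUBIC))"
```

```text
clock 11.2 pos [ 0.5262 -0.2342  0.265 ] yaw 0.319 z [-2.e-04  1.e-04 -1.e+00] F [ 0.9 -0.5 -0.1] gap 0.017574501598824895
delta mm [ 0.9 -0.5 41. ]
150 191.9 | 153 0.0 | 156 184.39 | 159 185.35 | 162 185.53 | 165 186.48 | 168 187.32 | 171 187.73 | 174 188.1 | 177 188.39 | 
F [ 0.35  0.21 -0.51] [0.6  0.37 0.38] P [ 0.5263 -0.2343  0.2653]
```

View pics/j.png

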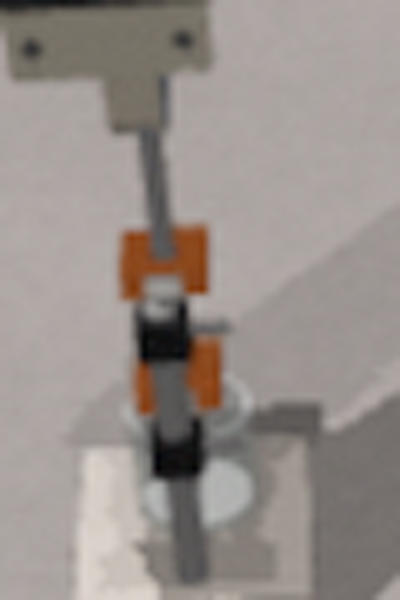

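The shaft passes through the upper guide (image ~188.5,183), with no side force and no push on the lower guide. I'll go on down, to bring the tip to about 34 mm.

Request:
step_arm(
  steps=[
    {"dx": 0, "dy": 0, "dz": 3, "wx": 0, "wy": 0, "wz": 0},
    {"dx": 0, "dy": 0, "dz": 6, "wx": 0, "wy": 0, "wz": 0},
    {"dx": 0, "dy": 0, "dz": 9, "wx": 0, "wy": 0, "wz": 0},
    {"dx": 0, "dy": 0, "dz": 12, "wx": 0, "wy": 0, "wz": 0},
    {"dx": 0, "dy": 0, "dz": 15, "wx": 0, "wy": 0, "wz": 0},
    {"dx": 0, "dy": 0, "dz": 18, "wx": 0, "wy": 0, "wz": 0},
    {"dx": 0, "dy": 0, "dz": 18, "wx": 0, "wy": 0, "wz": 0},
  ],
)

```text
clock: 12.15
eef_pos: [0.526, -0.2341, 0.2466]
tcp_rot: [[0.95, 0.314, -0.001], [0.314, -0.95, 0.0], [-0.001, -0.001, -1.0]]
wrist_force: [-0.4, -0.6, -0.8]
finger_gap: 0.0173
```

```bash
python3 l.py
```

```text
clock 12.15 pos [ 0.526  -0.2341  0.2466] yaw 0.319 z [-1.e-03  4.e-04 -1.e+00] F [-0.4 -0.6 -0.8] gap 0.017275303551044577
delta mm [ 1.  -0.3 22.6]
150 0.0 | 153 177.72 | 156 192.82 | 159 192.86 | 162 184.01 | 165 186.06 | 168 186.44 | 171 187.41 | 174 188.14 | 177 188.49 | 
F [-0.11  0.12 -0.64] [0.15 0.64 0.34] P [ 0.5263 -0.2343  0.2473]
```

Request:
step_arm(
  steps=[
    {"dx": 0, "dy": 0, "dz": 3, "wx": 0, "wy": 0, "wz": 0},
    {"dx": 0, "dy": 0, "dz": 7, "wx": 0, "wy": 0, "wz": 0},
    {"dx": 0, "dy": 0, "dz": 11, "wx": 0, "wy": 0, "wz": 0},
    {"dx": 0, "dy": 0, "dz": 15, "wx": 0, "wy": 0, "wz": 0},
    {"dx": 0, "dy": 0, "dz": 19, "wx": 0, "wy": 0, "wz": 0},
    {"dx": 0, "dy": 0, "dz": 22, "wx": 0, "wy": 0, "wz": 0},
    {"dx": 0, "dy": 0, "dz": 23.5, "wx": 0, "wy": 0, "wz": 0},
    {"dx": 0, "dy": 0, "dz": 23.5, "wx": 0, "wy": 0, "wz": 0},
    {"dx": 0, "dy": 0, "dz": 23.5, "wx": 0, "wy": 0, "wz": 0},
  ],
)

```text
clock: 13.3
eef_pos: [0.5263, -0.2343, 0.2238]
tcp_rot: [[0.95, 0.314, 0.0], [0.314, -0.95, -0.0], [0.0, 0.0, -1.0]]
wrist_force: [-0.2, -0.5, -0.9]
finger_gap: 0.0175
```

```bash
python3 l.py; python3 -c "
from h import *
a=load('scene');cv2.imwrite('pics/k.png',np.hstack([cv2.resize(a['color'][155:235,170:220],(375,600),interpolation=cv2.INTER_CUBIC),cv2.resize(a['color'][190:265,230:400],(420,600))]))"
```

```text
clock 13.3 pos [ 0.5263 -0.2343  0.2238] yaw 0.319 z [ 1.e-04 -0.e+00 -1.e+00] F [-0.2 -0.5 -0.9] gap 0.017506482582626184
delta mm [ 0.7 -0.6 -0.2]
150 186.55 | 153 197.0 | 156 196.72 | 159 0.0 | 162 176.83 | 165 193.57 | 168 0.0 | 171 185.79 | 174 187.06 | 177 186.93 | 
F [-0.1   0.33 -0.65] [0.36 0.25 0.21] P [ 0.5264 -0.2343  0.2239]
```

View pics/k.png

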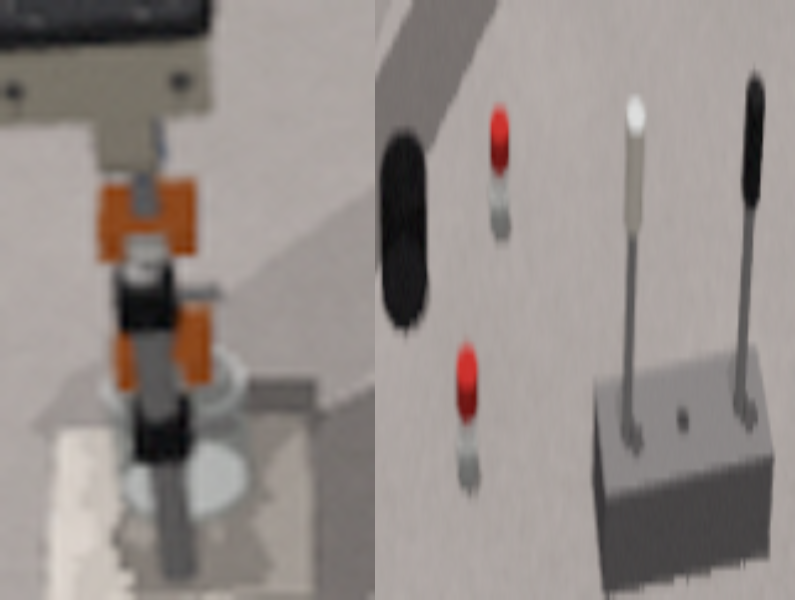

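```bash
python3 -c "
from h import *
print(arm.sign_off())"
```

```text
the job is handed in; nothing more can be done
None
```

I lifted the blue-gripped probe out of the holder's middle socket and threaded it down through the upper guide, then the lower one. I handed the job in at about 13.5 s with the probe still gripped at 25 N.

**Last checks**
- **Tip height:** the arm readings put the tip about 35 mm above the surface, in the middle of the beaker's 12–58 mm interior. The grip bottom is at about 155 mm, 18 mm above the upper guide.
- **Forces:** the wrist force showed only about the probe's own weight, 0.5–0.9 N, with no clear side load at any check during the descent.
- **Grip:** the finger opening stayed at 17.5 mm, so the probe was still held.
- **Surroundings:** the last picture shows the beaker, both vials and the two spare probes still standing where they were.

**What did not agree or could not be seen**
- The stand's post hides the lower bore and the tip from the scene camera. That the probe went through the lower guide, and how deep the tip sits, comes from the arm position and the lack of contact force, not from a picture.
- The two cameras placed the guides about 3–4 mm apart sideways. I aligned by comparing the shaft with the guide in the scene camera alone.
- The first move call was refused for missing keys and was resent. Nothing moved in between.

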